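Fit the second hold-down spring on a microplate shaker

TASK

Fit the loose hold-down spring across the plate lid on the shaker, the way the one beside it already sits: push its hook through the hole in the empty steel tab, stretch the spring across, and put its eye over the matching post so that it rests round the neck under the head, then let go. Feel your way in without forcing anything, do not overstretch the spring or let it fly back, and leave the other things on the bench where they are.

Things in the scene. Friction and masses are not known exactly. Their poses are not given: they have to be found in the camera images.
- spring: Loose steel tension spring lying flat, 142 mm long, 80 g. Origin: middle of the underside of its square end sleeve (22 long, 12 wide, 12 mm high), the place to grip; the centre line runs 6 mm above it along x. +x points to the eye; to -x follow the 12 mm thick coil (11 to 75 mm from the origin when relaxed), a 7 mm ferrule to 83, bare wire to 101 mm and the hook. It does not bend
- spring_eye (a point): Middle of the opening of the eye, on the centre line, 27.75 mm ahead (+x) of the sleeve's middle. The eye is a flat oval loop of 3.5 mm wire in the spring's x-y plane, opening 22 mm along x (16.75 to 38.75 mm from the sleeve's middle) by 15 mm
- hook_tip (a point): Centre of the tip of the hook, a straight leg of 3.5 mm wire, 18 mm out to -y from the centre line, tip raked 4 mm nearer to the eye than its root. On the relaxed spring the tip is 97 mm behind (-x) the sleeve's middle, at centre-line height; hook, ferrule and coil move back together as the spring stretches. Axes those of the spring
- stretch (a joint): Elongation of the spring (m), 0 relaxed. It starts to give at 2 N, then 0.2 N per mm. Properly fitted it is drawn out by about 30 mm (8 N at each end); beyond 50 mm it is ruined
- shaker: Microplate shaker fixed on the bench, housing 230 x 210 x 70 mm, panel on its -x side. Origin: on the bench under mid platform, z up. Platform 190 x 204 mm, top at 86 mm, carries a lidded plate (128 along x, 85.5 along y, middle at y -15 mm, lid top at 102 mm) and two pairs of tab and post: the pair at x +32 mm has its spring on, the pair at x -32 mm is empty
- platform_mean (a point): Middle of the platform's top (86 mm high) in its middle position, shaker's axes. NOT its real place: the drive is off and has play, so the platform with tabs, posts, plate and fitted spring stands unmeasured up to 7 mm either way in the shaker's x and in its y, between stops; it yields only to a push of more than about 12 N
- hole_mean (a point): Centre of the empty tab's hole for the platform in its middle position, height true, shaker's axes. Hole 7.5 mm wide, along x, in an upright steel tab 4 mm thick in x, which reaches 16 mm to -y, 13 mm to +y and 10 mm above the hole. A fitted spring lies along y at this height, eye to +y, leg to +x through the hole, centre line 6 mm to -x of this point
- post_mean (a point): Middle of the empty post's neck, at spring height, for the platform in its middle position: 168 mm to +y and 6 mm to -x of hole_mean; play shifts it just as the hole. Upright post: neck 6 mm thick, from 4 mm below this point (top of a 13 mm foot) to 4 mm above, then a head 10 mm wide, 3 mm thick (top 7 mm above this point)
- slide_box: blue slide box 85 x 34 x 30 mm, leave alone
- cup: small white open cup 60 mm wide, 55 mm high, leave alone
- driver: screwdriver 150 mm long, leave alone
- stain: white jar 44 mm wide, 85 mm high, leave alone

How it is judged:
On the way:
1. the hook has caught in the hole of the empty tab: the spring is drawn out by more than 8 mm with the leg's tip through the hole (beyond the tab, at the hole's place) (value of joint stretch above 0.008 m and x of hook_tip in the frame of hole_mean between 0 and 0.024 m and y of hook_tip in the frame of hole_mean between -0.006 and 0.017 m and z of hook_tip in the frame of hole_mean between -0.006 and 0.006 m), for 0.2 s.
At the end, for the whole second after the job is handed in: The spring stays stretched 25 to 36 mm by itself: hook tip through the empty tab's hole (height within 6 mm), eye round the empty post within 24 mm of its middle position and from 6 mm below to 5 mm above the neck's middle (under the head), all at rest (value of joint stretch between 0.025 and 0.036 m and x of hook_tip in the frame of hole_mean between 0 and 0.024 m and y of hook_tip in the frame of hole_mean between -0.006 and 0.017 m and z of hook_tip in the frame of hole_mean between -0.006 and 0.006 m and horizontal distance between spring_eye and post_mean below 0.024 m and z of spring_eye in the frame of post_mean between -0.006 and 0.005 m and linear speed of spring below 0.01 m/s); the robot touches nothing.
It fails at once if the spring is overstretched, by more than 50 mm (value of joint stretch above 0.05 m).
It fails at once if the stretched spring is let fly: it shortens faster than 0.4 m/s (velocity of joint stretch below -0.4 m/s).
It fails at once if the spring is forced against the shaker: over 10 N while slack (drawn out under 5 mm), or over 28 N in all when drawn (fitted, hook and eye together carry about 16 N) ((value of joint stretch below 0.005 m and contact force between spring and shaker above 10 N) or contact force between spring and shaker above 28 N).
It fails at once if the gripper or arm pushes on the shaker with more than 10 N (contact force between any of the fingers, the arm and shaker above 10 N).
It fails at once if another thing on the bench is moved by more than 20 mm (distance of any of slide_box, cup, driver, stain from where it was at the start of the episode above 0.02 m).
It also fails if it takes over 64 s, if anything falls off the work surface, if the arm or the gripper's body presses on something with over 40 N, if the wrist force passes 120 N, or if a joint passes its speed limit or range.

ROBOT

A 6-joint arm with a two-finger parallel gripper is mounted at the origin on the work surface. World frame = base frame: x ahead of the robot, y to its left, z up, the work surface at z = 0. Lengths are in m, angles in rad, forces in N, time in s.
With the tool pointing down it reaches from about 0.35 to 0.975 m from the base axis. Payload 4.9 kg.
Tool frame: the origin (TCP) lies at the very end of the fingers, on their centre line; the grasp point (between the pads) lies 19 mm behind it; x points along the fingers, y is the direction in which the jaws open and shut, and the axes are right-handed (so a half turn about x gives the same grasp; the last joint's range is limited). The gripper opens to 85 mm and grips with 20 to 120 N. Pads are 22 mm wide; open, the fingers measure 114 mm over their backs; the gripper's body (76 mm by 85 mm) begins 54 mm behind the grasp point. The pads swing forward as they close: fully open they stand 13 mm farther back than shut.
Start: joints at [-1.434, 0.053, 1.613, -0, 1.476, -0.119], TCP at [0.158, -0.605, 0.231] pointing down, gripper open.
Joint ranges: [-3.01, 3.01], [-1.01, 2.22], [0.06, 2.58], [-1.02, 4.17], [0.09, 2.62], [-3.14, 3.14]. Speed limits (rad/s): [2.57, 2.57, 3.14, 3.14, 3.14, 3.14].

INTERFACE

Orientations are given as a rotation vector (axis times angle).
In Python, from station import ctrl, get_image, calibration, finish_job, search_frame, cut_out, mark_of gives the robot as it stands. The module is installed in compiled form; this text tells all that it offers.
- The arm moves only by the tool arm_command, never from a script. Its argument "plan" is a list that holds one entry, the list of rows, each a list of 7 numbers: the shift along the tool's x, y, z in m, then the turn, a rotation vector about the tool's x, y, z in degrees, then the finger opening in m, from 0 to 0.0854. A call has 1 to 20 rows; each row shifts and turns the pose as measured when the row begins, along the tool's axes as they then stand; what a row does not reach is not made up. A row lasts 1/12 s, in which the tool goes at most 41.7 mm and 7.16 degrees, less where a joint would pass 70% of its speed; a pose out of reach is approached as far as the arm can. A call with a gripper value outside its range is refused whole. The fingers move at their own pace and stop on an object; "squeeze" is the grip in N (left out, the last holds). Time passes only in rows, so rows that do not move let the fingers close. It gives the time, the measured TCP pose, the force and the opening at its end, in the units of the state.
- ctrl.get_obs(): the state, without advancing time (a new reading comes with each control period).
- get_image(name): name is "scene" or "top"; returns the picture (400x640x3 uint8, red, green, blue); there is no depth.
- calibration(name): a dict with "fx", "fy", "cx", "cy" (pixels), "cam_to_world" (4x4, takes a point from camera to world coordinates). Camera axes: x right, y down, z forward; pixel columns grow to the right and rows downward; lengths in m; the calibration is good to about 2 mm. A picture is of the moment at which its call begins. calibration takes no time and is no camera call.
- finish_job(): hands the job in, once; it reports no verdict.
Trained networks look in the newest picture that a camera, given by its name, has taken for a name from the list of things; names that differ only in an ending like _2 or _b are one class to them, and where a whole thing is asked for, a point or a joint stands for the part that bears it (a point fixed in the world has none). Each returns a list of dicts, best first, with "conf" (0 to 1); they miss things now and then, are a little off and sometimes report something else, mostly with a low value. They report only what shows in the picture. A call takes as long as a camera call.
- search_frame(camera, thing): "at" ([x, y, z] in m, in the coordinates of the camera as it stood for that picture, good to about 4 mm: the middle of the surface that is visible of it).
- cut_out(camera, thing): "mask" (400x640 bool, what is visible of it).
- mark_of(camera, thing): "at" ([x, y, z] in m, in the coordinates of the camera as it stood for that picture, good to about 4 mm: a listed point, or the origin of a listed thing).
The state is a dict: "t": time; "q": joint angles; "dq": joint speeds; "effort": joint torques, N m; "tool_pos": TCP position; "tool_rot": TCP orientation; "contact_force": force on the tool from outside, world axes, zero at the start; "wrist_torque": the same for the moment, N m; "opening": finger opening in m.
Only numpy, scipy, OpenCV 4.12 (cv2) and the standard library are available. Lean on these libraries where they do the work, as an engineer would, in place of code of your own. Each camera call takes 0.05 s, during which the arm holds its last target. There are 200 camera calls.

## Working session

There is one attempt and no reset: what is moved stays moved. The work goes in short steps, Python scripts to look and compute and a tool call to move; the robot and the scene stay as the last step left them, time stands still between calls to the robot, and variables do not carry over. Pictures are saved under pics/ and viewed, about 8 in all and at most 12, crops included, and the job is handed in when it is done.

Besides the shell and the picture viewer there is one more tool, called after "Request:" as name([rows], argument=value, ...), one row to a line, values as JSON. arm_command: Moves the arm, as the interface text tells. Its arguments: {"type":"object","properties":{"plan":{"type":"array","items":{"type":"array","items":{"type":"array","items":{"type":"number"}}}},"squeeze":{"type":"number"}},"required":["plan"]}

```bash
mkdir -p pics; cat > h.py <<'E'
import numpy as np, cv2
from station import *
from scipy.spatial.transform import Rotation as R
np.set_printoptions(precision=4,suppress=True)
def w(cam,p):
    T=np.array(calibration(cam)["cam_to_world"]); return T[:3,:3]@np.array(p)+T[:3,3]
def px(cam,P):
    c=calibration(cam);T=np.linalg.inv(np.array(c["cam_to_world"]));q=T[:3,:3]@np.array(P)+T[:3,3]
    return np.array([c["fx"]*q[0]/q[2]+c["cx"],c["fy"]*q[1]/q[2]+c["cy"]])
def ray(cam,uv,z):
    c=calibration(cam);T=np.array(c["cam_to_world"])
    d=T[:3,:3]@np.array([(uv[0]-c["cx"])/c["fx"],(uv[1]-c["cy"])/c["fy"],1.]);o=T[:3,3]
    return o+d*(z-o[2])/d[2]
def save(cam,n,box=None,s=1):
    im=get_image(cam)[:,:,::-1]
    if box: im=im[box[1]:box[3],box[0]:box[2]]
    cv2.imwrite("pics/"+n,cv2.resize(im,None,fx=s,fy=s,interpolation=cv2.INTER_CUBIC))
E
python3 - <<'E'
from h import *
for c in("scene","top"):
    save(c,c+"0.png")
    k=calibration(c);print(c,k["fx"],np.array(k["cam_to_world"]))
    for n in("spring","spring_eye","hook_tip","shaker","platform_mean","hole_mean","post_mean"):
        print(n,[(w(c,d["at"]),round(d["conf"],2)) for d in mark_of(c,n)[:3]])
    for n in("cup","driver","stain","slide_box"):
        print(n,[(w(c,d["at"]),round(d["conf"],2)) for d in search_frame(c,n)[:2]])
o=ctrl.get_obs();print(o["t"],o["tool_pos"],R.from_rotvec(o["tool_rot"]).as_matrix())
E
cd pics; python3 -c "
import cv2,numpy as np
"
```

```text
scene 372.49197897447425 [[-0.746   0.3898 -0.5399  1.1484]
 [ 0.6659  0.4325 -0.6078  0.6429]
 [-0.0034 -0.813  -0.5823  0.7275]
 [ 0.      0.      0.      1.    ]]
spring [(array([0.599 , 0.3397, 0.0013]), 0.53)]
spring_eye [(array([0.6054, 0.3609, 0.0058]), 0.59)]
hook_tip [(array([0.4486, 0.3387, 0.0014]), 0.56), (array([0.5788, 0.2419, 0.0017]), 0.48)]
shaker [(array([ 0.5426, -0.0397, -0.0002]), 0.75)]
platform_mean [(array([ 0.544 , -0.0404,  0.0867]), 0.9)]
hole_mean [(array([ 0.4936, -0.1162,  0.1098]), 0.59)]
post_mean [(array([0.5278, 0.0502, 0.1103]), 0.77)]
cup [(array([0.4539, 0.335 , 0.0383]), 0.58)]
driver []
stain [(array([0.729 , 0.2354, 0.0625]), 0.56)]
slide_box [(array([ 0.4541, -0.2591,  0.0328]), 0.59)]
top 463.3055183905799 [[ 0.0274 -0.9863  0.1625  0.3685]
 [-0.9996 -0.0263  0.0087 -0.0235]
 [-0.0043 -0.1627 -0.9867  1.3259]
 [ 0.      0.      0.      1.    ]]
spring [(array([ 0.601 ,  0.3386, -0.0019]), 0.44)]
spring_eye [(array([0.6098, 0.3657, 0.0011]), 0.58), (array([ 0.4952, -0.1158,  0.1114]), 0.25)]
hook_tip [(array([0.5774, 0.2419, 0.0019]), 0.44)]
shaker [(array([ 0.5399, -0.0418, -0.0003]), 0.56)]
platform_mean [(array([ 0.5374, -0.0421,  0.0804]), 0.77)]
hole_mean [(array([ 0.492 , -0.1139,  0.1102]), 0.97)]
post_mean [(array([0.5317, 0.0532, 0.1101]), 0.76)]
cup [(array([0.4539, 0.3442, 0.0227]), 0.89)]
driver [(array([ 0.5996, -0.32  ,  0.0228]), 0.61)]
stain [(array([0.7059, 0.2158, 0.0794]), 0.62)]
slide_box [(array([ 0.4399, -0.2677,  0.0283]), 0.66), (array([0.5914, 0.3182, 0.0072]), 0.4)]
1.2 [ 0.1581 -0.6046  0.2313] [[ 0.      0.253  -0.9675]
 [ 0.     -0.9675 -0.253 ]
 [-1.     -0.     -0.    ]]
```

View pics/scene0.png

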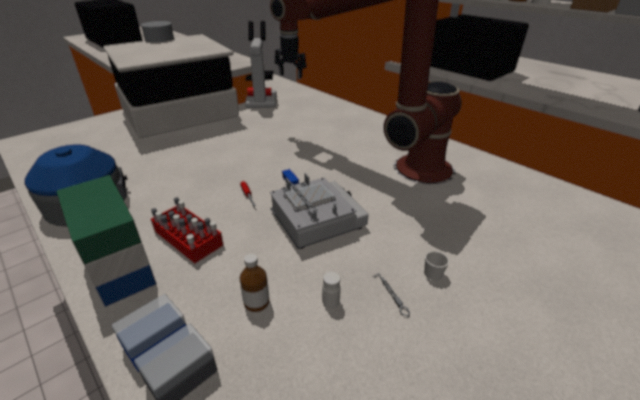

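View pics/top0.png

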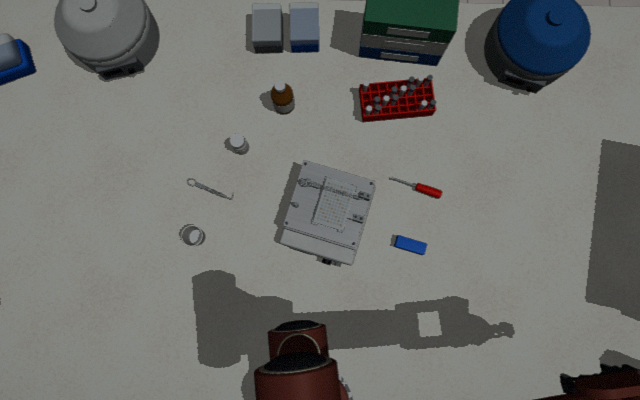

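The top view shows the shaker (~x 325, y 210), the spring (~x 188–232, y 182–198) and the cup near it (193, 235). Next I'll take a closer look at the shaker and spring.

```bash
python3 - <<'E'
from h import *
t=get_image("top")[:,:,::-1];s=get_image("scene")[:,:,::-1]
z=lambda im,x,y,w,h,k:cv2.resize(im[y:y+h,x:x+w],None,fx=k,fy=k,interpolation=cv2.INTER_CUBIC)
a=np.hstack([z(t,285,155,100,75,4),z(s,265,165,100,75,4)])
b=np.hstack([z(t,175,170,66,50,6)[:300],z(s,365,265,66,50,6)[:300]])
b=cv2.copyMakeBorder(b,0,0,0,a.shape[1]-b.shape[1],cv2.BORDER_CONSTANT)
cv2.imwrite("pics/z1.png",np.vstack([a,b]))
for c in("top","scene"):
    for n in("spring","shaker","hook_tip","spring_eye","hole_mean","post_mean"):
        print(c,n,[(w(c,d["at"]),round(d["conf"],2)) for d in mark_of(c,n)[:3]])
    m=cut_out(c,"spring")
    for d in m[:3]:
        v,u=np.nonzero(d["mask"]);P=np.array([ray(c,q,0.006) for q in zip(u,v)])[:,:2]
        _,_,V=np.linalg.svd(P-P.mean(0));print(d["conf"],len(P),P.mean(0),np.degrees(np.arctan2(V[0,1],V[0,0]))%180)
E
```

```text
top spring [(array([ 0.7146,  0.221 , -0.0039]), 0.59), (array([ 0.5981,  0.3364, -0.0014]), 0.57)]
top shaker [(array([ 0.5389, -0.0409, -0.0064]), 0.63)]
top hook_tip []
top spring_eye [(array([0.6062, 0.365 , 0.0019]), 0.65), (array([ 0.6104, -0.2928,  0.0009]), 0.65)]
top hole_mean [(array([ 0.4905, -0.1126,  0.1097]), 0.74)]
top post_mean [(array([0.5307, 0.0515, 0.1069]), 0.72)]
0.63 15 [0.5955 0.3306] 74.65731078465829
scene spring [(array([0.5973, 0.3397, 0.0032]), 0.76)]
scene shaker [(array([ 0.5416, -0.0411, -0.0034]), 0.62)]
scene hook_tip [(array([0.5816, 0.2384, 0.0028]), 0.56)]
scene spring_eye [(array([0.6077, 0.3615, 0.0055]), 0.63), (array([0.45  , 0.3375, 0.0017]), 0.5)]
scene hole_mean [(array([ 0.4936, -0.1172,  0.1073]), 0.95)]
scene post_mean [(array([0.5274, 0.0466, 0.1101]), 0.8), (array([ 0.4446, -0.263 ,  0.0002]), 0.61)]
0.55 143 [0.5852 0.3058] 68.55239679977376Traceback (most recent call last):
  File "<stdin>", line 13, in <module>
  File "h.py", line 11, in ray
    c=calibration(cam);T=np.array(c["cam_to_world"])
ValueError: time passes only in moves, steps and waits
```

View pics/z1.png

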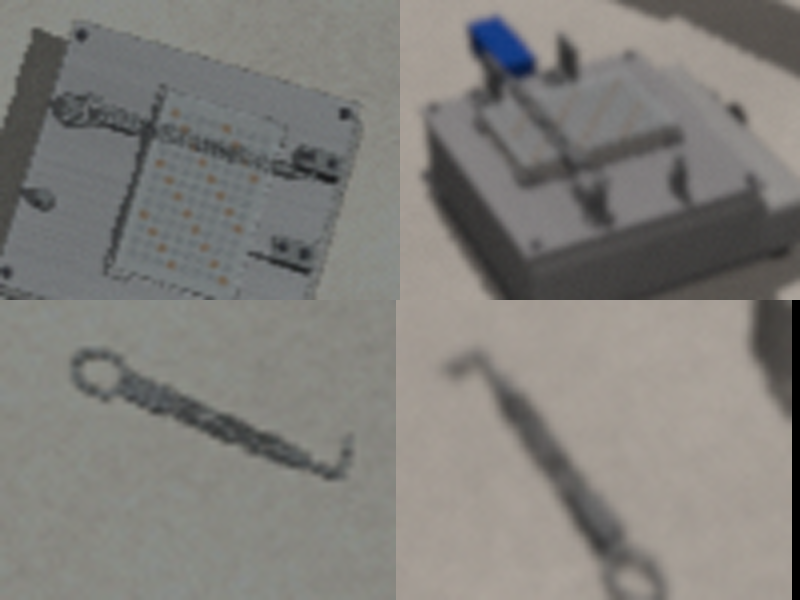

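```bash
cat >> h.py <<'E'
TH=np.radians(-14.6)
def shaker_pts(off=(0,0)):
    pass
def avg(cam,n=4): return np.mean([get_image(cam)[:,:,::-1].astype(float) for _ in range(n)],0).astype(np.uint8)
E
python3 - <<'E'
from h import *
H=np.array([.4924,-.1150]);P=np.array([.5294,.0504])
d=P-H; th=np.arctan2(d[1],d[0])-np.arctan2(168,-6);print("yaw",np.degrees(th),np.linalg.norm(d))
ex=np.array([np.cos(th),np.sin(th)]);ey=np.array([-ex[1],ex[0]])
# centre the pair
mid=(H+P)/2; H0=mid-(168*ey-6*ex)/2000; P0=H0+(168*ey-6*ex)/1000;print(H0,P0)
def box(x0,x1,y0,y1,z):return [np.r_[H0+ex*a+ey*b,z] for a,b in((x0,y0),(x1,y0),(x1,y1),(x0,y1))]
hz=.110
tiles=[]
for c in("top","scene"):
    im=avg(c)
    for q in(H0,P0):
        k=10;u0,v0=(px(c,np.r_[q,hz])-[20,15]).astype(int)
        t=cv2.resize(im[v0:v0+30,u0:u0+40],None,fx=k,fy=k,interpolation=cv2.INTER_CUBIC)
        t=cv2.normalize(t,None,0,255,cv2.NORM_MINMAX)
        T=lambda p:tuple(int(x) for x in ((px(c,p)-[u0,v0]+.5)*k))
        if q is H0:
            f=[T(p) for p in box(-.002,.002,-.016,.013,hz+.01)];cv2.polylines(t,[np.array(f)],True,(0,0,255),1)
            cv2.circle(t,T(np.r_[H0,hz]),3,(0,0,255),1)
        else:
            for r,z,col in((.005,hz+.007,(0,0,255)),(.0065,hz-.004,(0,255,0))):
                cv2.polylines(t,[np.array([T(np.r_[P0+r*np.array([np.cos(a),np.sin(a)]),z]) for a in np.arange(0,6.3,.3)])],True,col,1)
        tiles.append(t); print(c,u0,v0)
cv2.imwrite("pics/z2.png",np.vstack([np.hstack(tiles[:2]),np.hstack(tiles[2:])]))
E
```

```text
yaw -14.654883439586499 0.1694879346738286
[ 0.4926 -0.1143] [0.5292 0.0497]
top 338 207
top 276 191
scene 287 162
scene 315 189
```

View pics/z2.png

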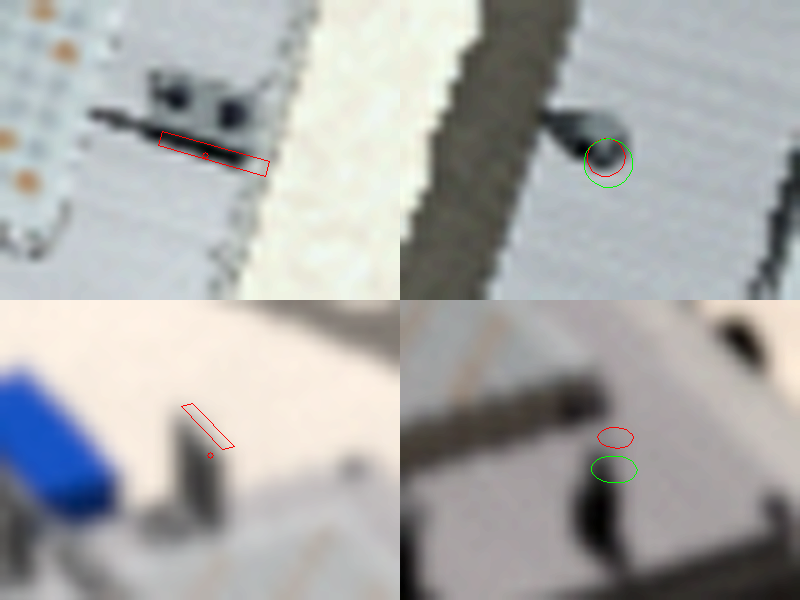

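The close-ups put the empty tab's top near (340+20, 207+14) in the top picture. The post is near (336, 205) in the scene picture, about 4–5 mm to the shaker's +x of nominal. I'll grip the spring first.

Request:
arm_command([
  [[0,0,0,-6.8,0,0,0.05],[0,0,0,-6.8,0,0,0.05],[0,0,0,-6.8,0,0,0.05],[0,0,0,-6.8,0,0,0.05],[0,0,0,-6.8,0,0,0.05],[0,0,0,-6.8,0,0,0.05],[0,0,0,-6.8,0,0,0.05],[0,0,0,-6.5,0,0,0.05],[0,0.003,-0.04,0,0,0,0.05],[0,0.003,-0.04,0,0,0,0.05],[0,0.003,-0.04,0,0,0,0.05],[0,0.003,-0.04,0,0,0,0.05],[0,0.003,-0.04,0,0,0,0.05],[0,0.003,-0.04,0,0,0,0.05],[0,0.003,-0.04,0,0,0,0.05],[0,0.003,-0.04,0,0,0,0.05],[0,0.003,-0.04,0,0,0,0.05],[0,0.003,-0.04,0,0,0,0.05],[0,0.003,-0.04,0,0,0,0.05],[0,0.003,-0.04,0,0,0,0.05]],
])

```text
t: 4.07
tool_pos: [0.3481, -0.1502, 0.2295]
tool_rot: [1.455, 1.025, -1.451]
contact_force: [0.9, -0.9, 0.2]
opening: 0.05
```

Request:
arm_command([
  [[0,0.003,-0.04,0,0,0,0.05],[0,0.003,-0.04,0,0,0,0.05],[0,0.003,-0.04,0,0,0,0.05],[0,0.003,-0.04,0,0,0,0.05],[0,0.003,-0.04,0,0,0,0.05],[0,0.003,-0.04,0,0,0,0.05],[0,0.003,-0.04,0,0,0,0.05],[0,0.003,-0.04,0,0,0,0.05],[0,0.003,-0.04,0,0,0,0.05],[0,0.003,-0.04,0,0,0,0.05],[0,0.003,-0.04,0,0,0,0.05],[0,0.003,-0.04,0,0,0,0.05],[0,0,0,0,0,0,0.05]],
])

```text
t: 5.15
tool_pos: [0.5434, 0.3163, 0.2322]
tool_rot: [1.455, 1.021, -1.432]
contact_force: [-1.0, 0.0, 0.0]
opening: 0.05
```

```bash
cat >> h.py <<'E'
def st():
    o=ctrl.get_obs();M=R.from_rotvec(o["tool_rot"]).as_matrix()
    print("t %.2f op %.4f"%(o["t"],o["opening"]),"pos",np.array(o["tool_pos"]),"F",np.array(o["contact_force"]),"yaw y",np.degrees(np.arctan2(M[1,1],M[0,1])).round(2),"pitch",np.degrees(np.arcsin(-M[2,2])).round(2),"roll",np.degrees(np.arcsin(M[2,1])).round(2))
    return np.array(o["tool_pos"]),M
E
python3 - <<'E'
from h import *
p,M=st()
print("to go tool",M.T@(np.array([.5979,.3379,.003])-p), M)
E
```

```text
t 5.15 op 0.0500 pos [0.5434 0.3163 0.2322] F [-0.9632  0.007   0.0358] yaw y -18.82 pitch 0.14 roll 1.07
to go tool [ 0.2301  0.0403 -0.0375] [[ 0.0186  0.9464 -0.3226]
 [-0.0037 -0.3226 -0.9465]
 [-0.9998  0.0188 -0.0025]]
```

Request:
arm_command([
  [[0,0.02,-0.019,2.4,0,-1.0,0.05],[0,0.02,-0.018,0,0,0,0.05],[0.04,0,0,0,0,0,0.05],[0.04,0,0,0,0,0,0.05],[0.04,0,0,0,0,0,0.05],[0.03,0,0,0,0,0,0.05],[0,0,0,0,0,0,0.05]],
])

```text
t: 5.73
tool_pos: [0.5968, 0.3426, 0.0779]
tool_rot: [1.479, 1.013, -1.469]
contact_force: [-1.5, -1.4, -1.6]
opening: 0.0499
```

```bash
python3 - <<'E'
from h import *
p,M=st()
print("to go tool",M.T@(np.array([.5979,.3379,.003])-p), M)
t=get_image("top")[:,:,::-1];s=get_image("scene")[:,:,::-1]
z=lambda im,c,k=8:cv2.resize(im[int(c[1])-25:int(c[1])+25,int(c[0])-25:int(c[0])+25],None,fx=k,fy=k,interpolation=cv2.INTER_CUBIC)
cv2.imwrite("pics/g1.png",np.hstack([z(t,px("top",[.5979,.3379,.006])),z(s,px("scene",[.5979,.3379,.006]))]))
E
```

```text
t 5.73 op 0.0499 pos [0.5968 0.3426 0.0779] F [-1.5081 -1.4416 -1.5915] yaw y -21.0 pitch 0.29 roll 0.18
to go tool [0.0749 0.0025 0.0044] [[ 0.0048  0.9336 -0.3584]
 [ 0.0037 -0.3584 -0.9336]
 [-1.      0.0031 -0.0051]]
```

View pics/g1.png

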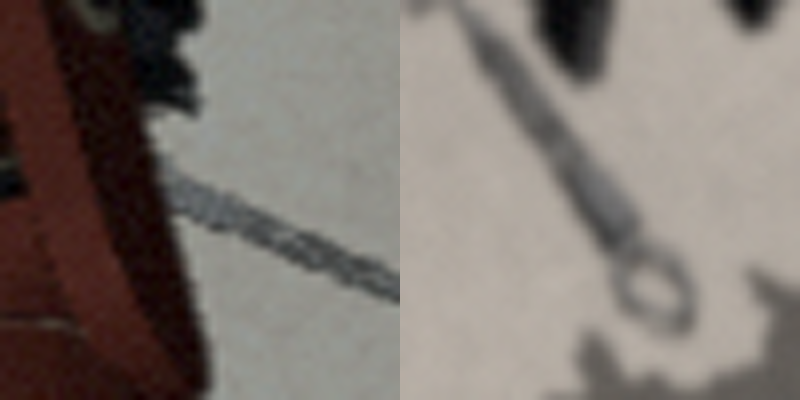

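The scene crop shows the sleeve centred at its middle (≈600, 200), as predicted. I'll go down and close.

Request:
arm_command([
  [[0.03,0.0025,0.004,0,0,0,0.05],[0.03,0,0,0,0,0,0.05],[0.01,0,0,0,0,0,0.05],[0.004,0,0,0,0,0,0.05],[0,0,0,0,0,0,0.05]],
])

```text
t: 6.25
tool_pos: [0.6137, 0.3447, 0.0284]
tool_rot: [1.51, 1.005, -1.434]
contact_force: [-0.4, -0.4, -0.8]
opening: 0.0497
```

```bash
python3 - <<'E'
from h import *
p,M=st()
print("to go tool",M.T@(np.array([.5979,.3379,.003])-p))
E
```

```text
t 6.25 op 0.0497 pos [0.6137 0.3447 0.0284] F [-0.3945 -0.4055 -0.7771] yaw y -21.02 pitch 1.79 roll 1.71
to go tool [ 0.0246 -0.013   0.0128]
```

```bash
python3 - <<'E'
from h import *
o=ctrl.get_obs();print(np.array(o["q"]),np.array(o["dq"]))
E
```

```text
[0.4056 0.3915 1.5772 0.0017 1.1297 0.7713] [-0.0016 -0.0264 -0.0352  0.0006  0.0133  0.0008]
```

Request:
arm_command([
  [[0,0,0,0,0,0,0.05],[0,0,0,0,0,0,0.05]],
])

```text
t: 6.42
tool_pos: [0.6164, 0.346, 0.0337]
tool_rot: [1.515, 1.004, -1.427]
contact_force: [0.5, -0.3, 0.4]
opening: 0.0496
```

```bash
python3 - <<'E'
from h import *
p,M=st()
print("to go tool",M.T@(np.array([.5979,.3379,.003])-p))
E
```

```text
t 6.42 op 0.0496 pos [0.6164 0.346  0.0337] F [ 0.5044 -0.3274  0.4286] yaw y -21.02 pitch 2.07 roll 2.0
to go tool [ 0.0297 -0.0155  0.0153]
```

Request:
arm_command([
  [[0,0,0,0,0,0,0.05]],
])

```text
t: 6.5
tool_pos: [0.6176, 0.3466, 0.0362]
tool_rot: [1.518, 1.003, -1.424]
contact_force: [-0.1, -0.9, -0.0]
opening: 0.0502
```

Request:
arm_command([
  [[0,0,0,0,0,0,0.05]],
])

```text
t: 6.58
tool_pos: [0.6186, 0.3471, 0.038]
tool_rot: [1.52, 1.003, -1.421]
contact_force: [-0.3, -0.1, -0.3]
opening: 0.0502
```

Request:
arm_command([
  [[0.01,0,0,0,0,0,0.05]],
])

```text
t: 6.67
tool_pos: [0.6214, 0.3484, 0.0317]
tool_rot: [1.525, 1.002, -1.415]
contact_force: [0.9, -0.0, -0.0]
opening: 0.0501
```

Request:
arm_command([
  [[0.0,0,0,0,-2,-2,0.05]],
])

```text
t: 6.75
tool_pos: [0.619, 0.3476, 0.0294]
tool_rot: [1.481, 1.013, -1.465]
contact_force: [-0.2, 0.2, -1.0]
opening: 0.0498
```

```bash
python3 - <<'E'
from h import *
p,M=st()
print("to go tool",M.T@(np.array([.5979,.3379,.003])-p))
o=ctrl.get_obs();print(np.array(o["q"]),np.array(o["dq"]))
E
```

```text
t 6.75 op 0.0498 pos [0.619  0.3476 0.0294] F [-0.2018  0.2292 -1.0444] yaw y -20.96 pitch 0.38 roll 0.31
to go tool [ 0.0262 -0.0164  0.0167]
[0.4066 0.4216 1.5349 0.001  1.1766 0.7719] [ 0.0026  0.3207 -0.5089 -0.0105  0.7678  0.0078]
```

Request:
arm_command([
  [[0.006,-0.0164,0.0167,0,0,0,0.05],[0.0,0,0,0,0,0,0.05]],
])

```text
t: 6.92
tool_pos: [0.5972, 0.3375, 0.0203]
tool_rot: [1.478, 1.013, -1.469]
contact_force: [-1.9, -0.5, -2.8]
opening: 0.0505
```

```bash
cat >> h.py <<'E'
def go(t):
    p,M=st();print("to go tool",M.T@(np.array(t)-p))
E
python3 -c "
from h import *
go([.5979,.3379,.003])"
```

```text
t 6.92 op 0.0505 pos [0.5972 0.3375 0.0203] F [-1.8558 -0.4505 -2.7623] yaw y -20.96 pitch 0.22 roll 0.15
to go tool [ 0.0173  0.0005 -0.0006]
```

Request:
arm_command([
  [[0.0,0,0,0,0,0,0.05],[0.0,0,0,0,0,0,0.05],[0.0,0,0,0,0,0,0.05],[0.0,0,0,0,0,0,0.05]],
])

```text
t: 7.25
tool_pos: [0.5971, 0.3375, 0.0191]
tool_rot: [1.477, 1.013, -1.469]
contact_force: [-0.3, -0.1, 0.5]
opening: 0.0499
```

```bash
python3 -c "
from h import *
go([.5979,.3379,.003])"
```

```text
t 7.25 op 0.0499 pos [0.5971 0.3375 0.0191] F [-0.338  -0.0963  0.4889] yaw y -20.96 pitch 0.21 roll 0.14
to go tool [ 0.0161  0.0006 -0.0006]
```

Request:
arm_command([
  [[0.005,0.0005,-0.0005,0,0,0,0.05],[0.004,0,0,0,0,0,0.05],[0.003,0,0,0,0,0,0.05],[0.002,0,0,0,0,0,0.05],[0,0,0,0,0,0,0.05],[0,0,0,0,0,0,0.05]],
])

```text
t: 7.75
tool_pos: [0.6, 0.3387, 0.0051]
tool_rot: [1.48, 1.013, -1.466]
contact_force: [-0.1, -0.3, 0.3]
opening: 0.05
```

```bash
python3 -c "
from h import *
go([.5979,.3379,.003])"
```

```text
t 7.75 op 0.0500 pos [0.6    0.3387 0.0051] F [-0.0983 -0.2782  0.3027] yaw y -20.97 pitch 0.35 roll 0.29
to go tool [ 0.0021 -0.0017  0.0015]
```

Request:
arm_command([
  [[0.0012,-0.0017,0.0015,0,-0.3,-0.3,0.05],[0,0,0,0,0,0,0.05],[0,0,0,0,0,0,0.03],[0,0,0,0,0,0,0.02],[0,0,0,0,0,0,0.005],[0,0,0,0,0,0,0.005],[0,0,0,0,0,0,0.005],[0,0,0,0,0,0,0.005],[0,0,0,0,0,0,0.005]],
], squeeze=60)

```text
t: 8.5
tool_pos: [0.5979, 0.338, 0.0043]
tool_rot: [1.474, 1.014, -1.473]
contact_force: [0.4, 0.7, -0.1]
opening: 0.0101
```

```bash
python3 -c "
from h import *
go([.5979,.3379,.003])"
```

```text
t 8.50 op 0.0101 pos [0.5979 0.338  0.0043] F [ 0.3805  0.6708 -0.09  ] yaw y -20.96 pitch 0.06 roll -0.01
to go tool [0.0013 0.0001 0.0001]
```

Request:
arm_command([
  [[-0.005,0,0,0,0,0,0.005],[-0.01,0,0,0,0,0,0.005],[-0.02,0,0,0,0,0,0.005],[-0.03,0,0,0,0,0,0.005],[-0.03,0,0,0,0,0,0.005],[-0.03,0,0,0,0,0,0.005],[-0.02,0,0,0,0,0,0.005],[-0.01,0,0,0,0,0,0.005],[-0.005,0,0,0,0,0,0.005],[0,0,0,0,0,0,0.005],[0,0,0,0,0,0,0.005]],
], squeeze=80)

```text
t: 9.42
tool_pos: [0.5961, 0.3371, 0.1742]
tool_rot: [1.472, 1.015, -1.476]
contact_force: [-0.8, 0.2, -1.3]
opening: 0.0088
```

```bash
python3 - <<'E'
from h import *
p,M=st()
cl=p+np.array([0,0,.0017])
for c in("top","scene"):
    im=avg(c,2);u=px(c,cl).astype(int)
    globals()[c]=cv2.resize(im[u[1]-30:u[1]+30,u[0]-33:u[0]+33],None,fx=6,fy=6,interpolation=cv2.INTER_CUBIC)
    for n in("spring","hook_tip","spring_eye"):
        print(c,n,[(M.T@(w(c,d["at"])-cl)*1000,round(d["conf"],2)) for d in mark_of(c,n)[:3]])
cv2.imwrite("pics/g2.png",np.hstack([top,scene]))
E
```

```text
t 9.42 op 0.0088 pos [0.5961 0.3371 0.1742] F [-0.8303  0.2223 -1.2752] yaw y -20.97 pitch -0.07 roll -0.15
top spring [(array([ 8.7837,  2.7284, -1.0958]), 0.49)]
top hook_tip [(array([ 3.8008, 14.9922, 97.2359]), 0.38)]
top spring_eye [(array([175.5905,  75.1476, 624.5874]), 0.46)]
scene spring [(array([3.3529, 3.4072, 1.6423]), 0.69), (array([172.1464, 153.665 ,  60.9433]), 0.45)]
scene hook_tip []
scene spring_eye [(array([  0.69  ,  -1.5003, -24.0724]), 0.45)]
```

View pics/g2.png

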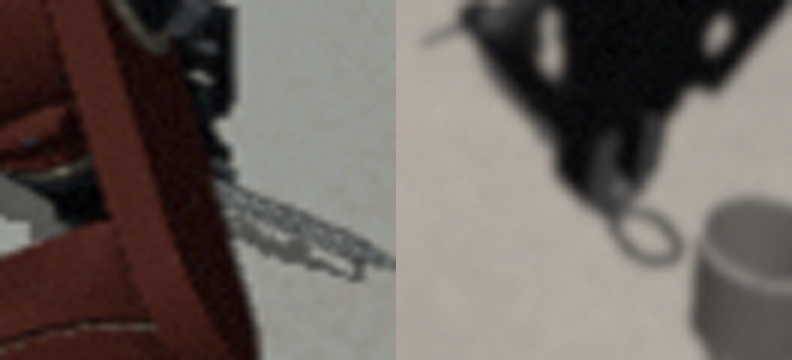

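Request:
arm_command([
  [[0,0,0,-3.2,2.5,0,0.005],[0,0,0,-3.1,2.5,0,0.005],[0,0,0.01,0,0,0,0.005],[0,-0.001,0.02,0,0,0,0.005],[-0.001,-0.001,0.03,0,0,0,0.005],[-0.001,-0.001,0.035,0,0,0,0.005],[-0.0015,-0.001,0.035,0,0,0,0.005],[-0.0015,-0.001,0.035,0,0,0,0.005],[-0.0015,-0.001,0.035,0,0,0,0.005],[-0.0015,-0.001,0.035,0,0,0,0.005],[-0.0015,-0.001,0.035,0,0,0,0.005],[-0.0015,-0.001,0.03,0,0,0,0.005],[-0.001,-0.001,0.02,0,0,0,0.005],[-0.001,-0.001,0.01,0,0,0,0.005],[0,0,0.005,0,0,0,0.005],[0,0,0,0,0,0,0.005],[0,0,0,0,0,0,0.005]],
])

```text
t: 11.33
tool_pos: [0.4915, -0.0031, 0.1573]
tool_rot: [1.467, 1.118, -1.362]
contact_force: [-0.0, -0.7, -0.6]
opening: 0.0089
```

```bash
cat >> h.py <<'E'
EX=np.array([np.cos(np.radians(-14.65)),np.sin(np.radians(-14.65)),0]);EY=np.array([-EX[1],EX[0],0]);EZ=np.array([0,0,1.])
H0=np.array([.4926,-.1143,.110]);P0=np.array([.5292,.0497,.110])
CG=.0017  # centre line above TCP
def rel():
    "tip and eye in nominal hole / post frame (mm), for relaxed spring gripped at its middle"
    p,M=st();C=p-M[:,0]*CG
    tip=C+M[:,2]*.097+M[:,1]*.018; eye=C-M[:,2]*.02775
    f=lambda v:np.array([v@EX,v@EY,v@EZ])*1000
    print("tip-H0",f(tip-H0),"eye-P0",f(eye-P0),"C-H0",f(C-H0))
    return M
def shift(M,a,b,c):
    print("tool shift mm",M.T@(EX*a+EY*b+EZ*c))
E
python3 -c "
from h import *
M=rel();shift(M,0,0,-10)"
```

```text
t 11.33 op 0.0089 pos [ 0.4915 -0.0031  0.1573] F [-0.0382 -0.6861 -0.6342] yaw y -15.45 pitch 4.27 roll -0.05
tip-H0 [-12.5563  10.2413  41.7191] eye-P0 [-22.7359 -33.0408  51.0344] C-H0 [-29.1931 107.214   48.966 ]
tool shift mm [9.9722 0.0093 0.7454]
```

Request:
arm_command([
  [[0.01,0.001,0.004,-0.8,0.5,0,0.005],[0.014,0.001,0.005,0,0,0,0.005],[0.009,0,0.002,0,0,0,0.005],[0.005,0,0.001,0,0,0,0.005],[0,0,0,0,0,0,0.005],[0,0,0,0,0,0,0.005]],
])

```text
t: 11.83
tool_pos: [0.4929, -0.0087, 0.1181]
tool_rot: [1.462, 1.133, -1.342]
contact_force: [0.8, -0.6, -0.9]
opening: 0.0092
```

```bash
python3 -c "
from h import *
M=rel();shift(M,0,0,-5)
im=avg('scene',3);t=avg('top',2)
u=px('scene',H0).astype(int);v=px('top',H0).astype(int)
a=cv2.resize(im[u[1]-20:u[1]+20,u[0]-20:u[0]+20],None,fx=10,fy=10,interpolation=cv2.INTER_CUBIC)
b=cv2.resize(t[v[1]-20:v[1]+20,v[0]-20:v[0]+20],None,fx=10,fy=10,interpolation=cv2.INTER_CUBIC)
cv2.imwrite('pics/t1.png',cv2.normalize(np.hstack([a,b]),None,0,255,cv2.NORM_MINMAX));print(u,v)
"
```

```text
t 11.83 op 0.0092 pos [ 0.4929 -0.0087  0.1181] F [ 0.8206 -0.5782 -0.8916] yaw y -14.38 pitch 4.83 roll 0.08
tip-H0 [-7.9454  5.5671  1.7057] eye-P0 [-20.4794 -38.1367  12.179 ] C-H0 [-26.4133 102.1369   9.8434]
tool shift mm [ 4.9823 -0.0073  0.4208]
[307 177] [358 222]
```

View pics/t1.png

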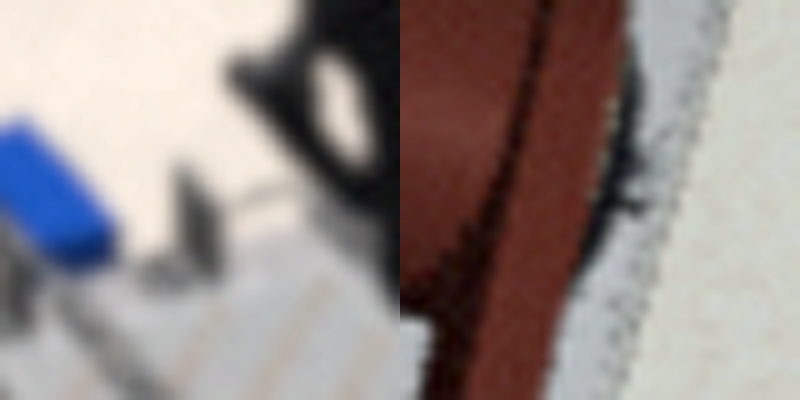

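Request:
arm_command([
  [[0.0017,0,0.0012,0.2,0,0,0.005],[0,0,0,0,0,0,0.005],[0,0.001,0,0,0,0,0.005],[0,0.001,0,0,0,0,0.005]],
])

```text
t: 12.42
tool_pos: [0.4958, -0.011, 0.1183]
tool_rot: [1.466, 1.127, -1.342]
contact_force: [-0.5, 0.4, -0.5]
opening: 0.0087
```

```bash
python3 -c "
from h import *
M=rel()"
```

```text
t 12.42 op 0.0087 pos [ 0.4958 -0.011   0.1183] F [-0.498   0.3718 -0.4861] yaw y -14.63 pitch 4.83 roll 0.3
tip-H0 [-5.004   3.9938  1.9603] eye-P0 [-17.0329 -39.63    12.3684] C-H0 [-23.0791 100.6433  10.032 ]
```

Request:
arm_command([
  [[0,0.001,0,0,0,0,0.005],[0,0.001,0,0,0,0,0.005]],
])

```text
t: 12.58
tool_pos: [0.4981, -0.0116, 0.1186]
tool_rot: [1.467, 1.127, -1.342]
contact_force: [-1.1, -0.1, -0.7]
opening: 0.009
```

Request:
arm_command([
  [[0,0.001,0,0,0,0,0.005],[0,0.0005,0,0,0,0,0.005]],
])

```text
t: 12.75
tool_pos: [0.4999, -0.0122, 0.1186]
tool_rot: [1.467, 1.126, -1.342]
contact_force: [-0.4, 1.0, -1.3]
opening: 0.009
```

```bash
python3 -c "
from h import *
M=rel()"
```

```text
t 12.75 op 0.0090 pos [ 0.4999 -0.0122  0.1186] F [-0.3705  1.0063 -1.3243] yaw y -14.65 pitch 4.83 roll 0.34
tip-H0 [-0.7731  3.8583  2.2723] eye-P0 [-12.7707 -39.7601  12.6698] C-H0 [-18.8239 100.5133  10.3333]
```

Request:
arm_command([
  [[0.0025,-0.0005,0,0,0,-0.3,0.005],[0.0,0,0,0,0,0,0.005]],
])

```text
t: 12.92
tool_pos: [0.4996, -0.0119, 0.116]
tool_rot: [1.465, 1.131, -1.346]
contact_force: [-0.5, 0.4, -1.5]
opening: 0.0093
```

```bash
python3 -c "
from h import *
M=rel()"
```

```text
t 12.92 op 0.0093 pos [ 0.4996 -0.0119  0.116 ] F [-0.5497  0.3784 -1.5189] yaw y -14.63 pitch 4.83 roll 0.02
tip-H0 [-1.0902  4.0753 -0.4468] eye-P0 [-13.0796 -39.5506  10.0554] C-H0 [-19.1347 100.7228   7.7178]
```

Request:
arm_command([
  [[0.0,0.001,0,0,0,0,0.005],[0,0.0005,0,0,0,0,0.005]],
])

```text
t: 13.08
tool_pos: [0.5009, -0.0122, 0.1157]
tool_rot: [1.464, 1.132, -1.346]
contact_force: [-0.2, 0.0, 0.2]
opening: 0.0091
```

Request:
arm_command([
  [[0.0,0.001,0,0,0,0,0.005],[0,0.0005,0,0,0,0,0.005]],
])

```text
t: 13.25
tool_pos: [0.5025, -0.0126, 0.1156]
tool_rot: [1.464, 1.132, -1.346]
contact_force: [-0.0, 0.2, -0.5]
opening: 0.0092
```

```bash
python3 -c "
from h import *
M=rel()"
```

```text
t 13.25 op 0.0092 pos [ 0.5025 -0.0126  0.1156] F [-0.027   0.1621 -0.5333] yaw y -14.62 pitch 4.83 roll -0.03
tip-H0 [ 1.8899  4.1209 -0.9022] eye-P0 [-10.0967 -39.5056   9.6113] C-H0 [-16.1523 100.7677   7.2746]
```

Still free, so I'll carry on gently toward the tab.

Request:
arm_command([
  [[-0.0003,0.001,0,0,0,0,0.005],[0,0.0007,0,0,0,0,0.005]],
])

```text
t: 13.42
tool_pos: [0.5043, -0.0131, 0.1159]
tool_rot: [1.464, 1.132, -1.346]
contact_force: [-1.1, -0.0, -0.2]
opening: 0.0091
```

Request:
arm_command([
  [[-0.0003,0.001,0,0,0,0,0.005],[0,0.0007,0,0,0,0,0.005]],
])

```text
t: 13.58
tool_pos: [0.5062, -0.0136, 0.1164]
tool_rot: [1.465, 1.132, -1.346]
contact_force: [0.3, 0.6, -1.3]
opening: 0.0094
```

Request:
arm_command([
  [[-0.0003,0.001,0,0,0,0,0.005],[0,0.0007,0,0,0,0,0.005]],
])

```text
t: 13.75
tool_pos: [0.508, -0.0141, 0.1168]
tool_rot: [1.465, 1.132, -1.346]
contact_force: [-0.2, 0.0, -0.5]
opening: 0.0089
```

```bash
python3 -c "
from h import *
M=rel()
im=avg('scene',4)
u=px('scene',H0).astype(int)
a=cv2.resize(im[u[1]-20:u[1]+20,u[0]-20:u[0]+20],None,fx=14,fy=14,interpolation=cv2.INTER_CUBIC)
cv2.imwrite('pics/t2.png',a)"
```

```text
t 13.75 op 0.0089 pos [ 0.508  -0.0141  0.1168] F [-0.1522  0.0339 -0.5076] yaw y -14.62 pitch 4.83 roll -0.01
tip-H0 [7.6438 4.0574 0.2827] eye-P0 [ -4.3545 -39.5705  10.793 ] C-H0 [-10.4076 100.7029   8.4558]
```

View pics/t2.png

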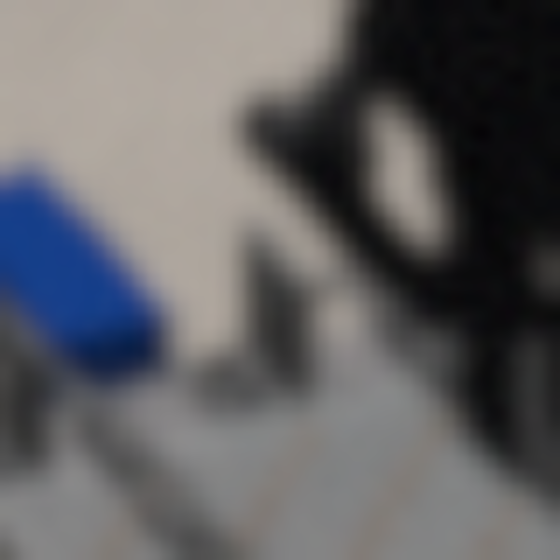

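Request:
arm_command([
  [[0,0.001,0,0,0,0,0.005],[0,0.0007,0,0,0,0,0.005]],
])

```text
t: 14.12
tool_pos: [0.5094, -0.0144, 0.1165]
tool_rot: [1.464, 1.132, -1.347]
contact_force: [-0.4, 0.2, -1.3]
opening: 0.0087
```

Request:
arm_command([
  [[0,0.001,0,0,0,0,0.005],[0,0.0007,0,0,0,0,0.005]],
])

```text
t: 14.28
tool_pos: [0.5111, -0.0149, 0.1165]
tool_rot: [1.464, 1.132, -1.347]
contact_force: [-0.5, -0.2, -1.1]
opening: 0.0089
```

Request:
arm_command([
  [[0,0,-0.001,0,0,0,0.005],[0,0,-0.001,0,0,0,0.005]],
])

```text
t: 14.45
tool_pos: [0.5118, -0.013, 0.1166]
tool_rot: [1.465, 1.132, -1.347]
contact_force: [-0.6, -0.7, -0.1]
opening: 0.009
```

```bash
python3 -c "
from h import *
M=rel()"
```

```text
t 14.45 op 0.0090 pos [ 0.5118 -0.013   0.1166] F [-0.5675 -0.6782 -0.0616] yaw y -14.63 pitch 4.83 roll -0.05
tip-H0 [11.0083  6.0436  0.1591] eye-P0 [ -0.9483 -37.5786  10.6725] C-H0 [ -7.0106 102.6947   8.3371]
```

Request:
arm_command([
  [[0,0,-0.001,0,0,0,0.005],[0,0,-0.001,0,0,0,0.005]],
])

```text
t: 14.62
tool_pos: [0.5124, -0.0116, 0.1169]
tool_rot: [1.463, 1.131, -1.348]
contact_force: [-0.4, -2.0, 0.6]
opening: 0.0088
```

Request:
arm_command([
  [[0,0,-0.001,0,0,0,0.005],[0,0,-0.001,0,0,0,0.005]],
])

```text
t: 14.78
tool_pos: [0.5127, -0.0102, 0.117]
tool_rot: [1.461, 1.13, -1.349]
contact_force: [-0.9, -1.8, -1.1]
opening: 0.0089
```

Request:
arm_command([
  [[0,0,-0.001,0,0,0,0.005],[0,0,-0.001,0,0,0,0.005]],
])

```text
t: 14.95
tool_pos: [0.5132, -0.0085, 0.1171]
tool_rot: [1.461, 1.129, -1.349]
contact_force: [-0.8, -2.8, -0.8]
opening: 0.0084
```

```bash
python3 -c "
from h import *
M=rel()"
```

```text
t 14.95 op 0.0084 pos [ 0.5132 -0.0085  0.1171] F [-0.8364 -2.8106 -0.792 ] yaw y -14.63 pitch 4.55 roll -0.03
tip-H0 [11.169  10.7098  1.0827] eye-P0 [ -0.7997 -32.8644  10.9909] C-H0 [ -6.8593 107.3979   8.789 ]
```

Request:
arm_command([
  [[0,0,-0.0015,0,0,0,0.005],[0,0,-0.0015,0,0,0,0.005],[0,0,-0.0015,0,0,0,0.005],[0,0,-0.0015,0,0,0,0.005],[0,0,0,0,0,0,0.005]],
])

```text
t: 15.37
tool_pos: [0.5146, -0.0031, 0.1174]
tool_rot: [1.458, 1.127, -1.351]
contact_force: [-0.3, -3.7, -1.5]
opening: 0.0087
```

```bash
python3 -c "
from h import *
M=rel()"
```

```text
t 15.37 op 0.0087 pos [ 0.5146 -0.0031  0.1174] F [-0.2786 -3.6506 -1.4782] yaw y -14.63 pitch 4.4 roll -0.03
tip-H0 [11.1935 16.3584  1.6202] eye-P0 [ -0.783  -27.192   11.2108] C-H0 [ -6.8409 113.0647   9.0796]
```

Request:
arm_command([
  [[0,0.001,0,0,0,0,0.005],[0,0.001,0,0,0,0,0.005]],
])

```text
t: 15.53
tool_pos: [0.5159, -0.0035, 0.1171]
tool_rot: [1.457, 1.128, -1.353]
contact_force: [-2.6, -3.1, -0.6]
opening: 0.0091
```

Request:
arm_command([
  [[0,0.001,0,0,0,0,0.005],[0,0.001,0,0,0,0,0.005]],
])

```text
t: 15.7
tool_pos: [0.5174, -0.0041, 0.1168]
tool_rot: [1.457, 1.129, -1.355]
contact_force: [-2.2, -2.4, 0.8]
opening: 0.0091
```

```bash
python3 -c "
from h import *
M=rel()"
```

```text
t 15.70 op 0.0091 pos [ 0.5174 -0.0041  0.1168] F [-2.2095 -2.3886  0.7918] yaw y -14.66 pitch 4.35 roll -0.25
tip-H0 [14.0206 16.0673  1.026 ] eye-P0 [  2.157  -27.4632  10.5705] C-H0 [ -3.926  112.7916   8.4648]
```

Request:
arm_command([
  [[0,0.001,0,0,0,0.2,0.005],[0,0.001,0,0,0,0,0.005]],
])

```text
t: 15.87
tool_pos: [0.5194, -0.0047, 0.1167]
tool_rot: [1.458, 1.126, -1.353]
contact_force: [-1.7, -3.2, -0.1]
opening: 0.0091
```

Request:
arm_command([
  [[0,0.001,0,0,0,0,0.005],[0,0.001,0,0,0,0,0.005]],
])

```text
t: 16.03
tool_pos: [0.5215, -0.0053, 0.1168]
tool_rot: [1.458, 1.126, -1.353]
contact_force: [-1.6, -2.4, -0.2]
opening: 0.0086
```

```bash
python3 -c "
from h import *
M=rel()"
```

```text
t 16.03 op 0.0086 pos [ 0.5215 -0.0053  0.1168] F [-1.5661 -2.4084 -0.1816] yaw y -14.7 pitch 4.35 roll -0.06
tip-H0 [18.3177 15.9455  1.0675] eye-P0 [  6.5021 -27.5741  10.5581] C-H0 [  0.4084 112.6808   8.4512]
```

Request:
arm_command([
  [[0,0.001,0,0,0,0,0.005],[0,0.0005,0,0,0,0,0.005]],
])

```text
t: 16.2
tool_pos: [0.5232, -0.0057, 0.1168]
tool_rot: [1.459, 1.126, -1.353]
contact_force: [-2.9, -3.0, 0.2]
opening: 0.0089
```

Request:
arm_command([
  [[0,0.001,0,0,0,0,0.005],[0,0.0005,0,0,0,0,0.005]],
])

```text
t: 16.37
tool_pos: [0.5246, -0.0059, 0.1167]
tool_rot: [1.459, 1.127, -1.353]
contact_force: [-4.1, -2.8, -0.9]
opening: 0.0093
```

Request:
arm_command([
  [[0,0.001,0,0,0,0,0.005],[0,0.0005,0,0,0,0,0.005]],
])

```text
t: 16.53
tool_pos: [0.5252, -0.0061, 0.1162]
tool_rot: [1.458, 1.129, -1.356]
contact_force: [-3.3, -2.3, -0.1]
opening: 0.0088
```

```bash
python3 -c "
from h import *
M=rel()"
```

```text
t 16.53 op 0.0088 pos [ 0.5252 -0.0061  0.1162] F [-3.2957 -2.3305 -0.0507] yaw y -14.73 pitch 4.38 roll -0.28
tip-H0 [22.0327 16.1106  0.4463] eye-P0 [ 10.3214 -27.4032  10.0569] C-H0 [  4.2045 112.8526   7.9387]
```

Request:
arm_command([
  [[0,-0.0012,0,0,0,0.1,0.005],[0,-0.0012,0,0,0,0.1,0.005],[0,0,0,0,0,0,0.005],[0,0,-0.0015,0,0.1,0,0.005],[0,0,-0.002,0,0.2,0,0.005],[-0.0004,0,-0.002,0,0.2,0,0.005],[-0.0004,0,-0.002,0,0.2,0,0.005],[-0.0004,0,-0.002,0,0.2,0,0.005],[0,0,0,0,0,0,0.005]],
])

```text
t: 17.28
tool_pos: [0.5264, 0.0031, 0.1191]
tool_rot: [1.472, 1.132, -1.341]
contact_force: [-2.7, -4.1, -0.4]
opening: 0.0091
```

```bash
python3 -c "
from h import *
M=rel()"
```

```text
t 17.28 op 0.0091 pos [0.5264 0.0031 0.1191] F [-2.6813 -4.1027 -0.3501] yaw y -14.69 pitch 5.2 roll 0.18
tip-H0 [20.9177 25.3981  2.0047] eye-P0 [  9.0443 -18.2771  13.2614] C-H0 [  2.9634 122.012   10.7451]
```

Request:
arm_command([
  [[0,-0.001,-0.001,0,0,0,0.005],[0,-0.001,-0.002,0,0,0,0.005],[0,-0.0005,-0.002,0,0,0,0.005],[0,0,-0.002,0,0,0,0.005],[0,0,-0.002,0,0,0,0.005],[0,0,-0.0015,0,0,0,0.005],[0,0,0,0,0,0,0.005]],
])

```text
t: 17.87
tool_pos: [0.5278, 0.0108, 0.1197]
tool_rot: [1.465, 1.124, -1.34]
contact_force: [-2.4, -6.2, -2.0]
opening: 0.0088
```

```bash
python3 -c "
from h import *
M=rel()
im=avg('scene',4)
u=px('scene',P0).astype(int)
a=cv2.resize(im[u[1]-22:u[1]+22,u[0]-25:u[0]+25],None,fx=12,fy=12,interpolation=cv2.INTER_CUBIC)
cv2.imwrite('pics/p1.png',cv2.normalize(a,None,0,255,cv2.NORM_MINMAX));print(u)"
```

```text
t 17.87 op 0.0088 pos [0.5278 0.0108 0.1197] F [-2.3679 -6.2166 -1.9834] yaw y -14.58 pitch 4.73 roll 0.49
tip-H0 [20.5568 33.0906  3.546 ] eye-P0 [  8.3964 -10.5303  13.6868] C-H0 [  2.3796 129.7392  11.3971]
[335 204]
```

View pics/p1.png

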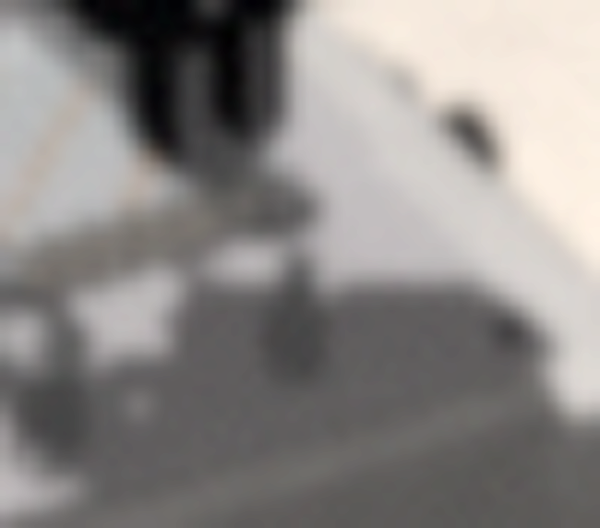

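```bash
python3 -c "
from h import *
for a,b in((5,2),(7,2),(7,4),(9,2)):
    print(a,b,'scene head',px('scene',P0+(EX*a+EY*b)/1000+EZ*.007),'foot',px('scene',P0+(EX*a+EY*b)/1000-EZ*.024),'top head',px('top',P0+(EX*a+EY*b)/1000+EZ*.007),'foot',px('top',P0+(EX*a+EY*b)/1000-EZ*.024),'tabtop scene -y,+y',px('scene',H0+(EX*a+EY*(b-16))/1000+EZ*.01),px('scene',H0+(EX*a+EY*(b+13))/1000+EZ*.01))
im=avg('top',2);u=px('top',P0).astype(int)
cv2.imwrite('pics/p2.png',np.hstack([cv2.resize(x[u[1]-22:u[1]+22,u[0]-22:u[0]+22],None,fx=9,fy=9,interpolation=cv2.INTER_CUBIC) for x in (im,cv2.imread('pics/top0.png'))]));print(u)"
```

```text
5 2 scene head [334.8862 203.118 ] foot [334.5285 211.9275] top head [295.9429 204.2658] foot [296.5869 205.8462] tabtop scene -y,+y [304.0791 172.7162] [308.2022 177.0027]
7 2 scene head [334.2688 203.3088] foot [333.9213 212.1212] top head [296.1611 203.5435] foot [296.7996 205.1411] tabtop scene -y,+y [303.5103 172.867 ] [307.6256 177.159 ]
7 4 scene head [334.6251 203.6781] foot [334.2711 212.4962] top head [295.4342 203.3339] foot [296.0905 204.9366] tabtop scene -y,+y [303.7894 173.1581] [307.915  177.4608]
9 2 scene head [333.6506 203.4999] foot [333.3133 212.3151] top head [296.3792 202.8215] foot [297.0122 204.4364] tabtop scene -y,+y [302.9408 173.018 ] [307.0483 177.3154]
[296 206]
```

View pics/p2.png

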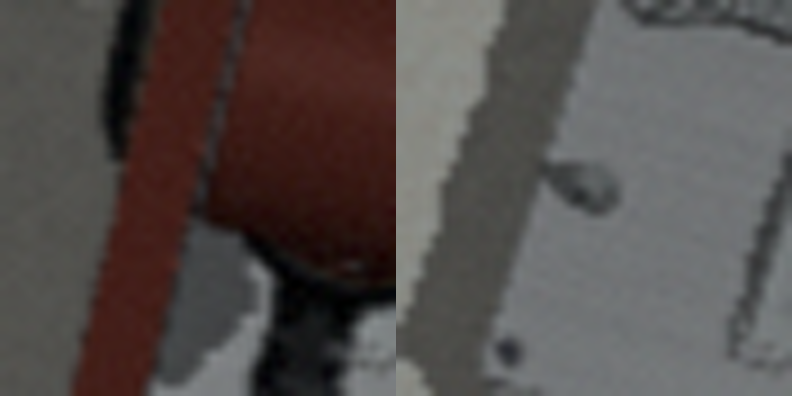

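Request:
arm_command([
  [[0,-0.001,-0.001,0,0.2,-0.4,0.005],[0,-0.001,-0.002,0,0.2,0,0.005],[0,-0.001,-0.002,0,0,0,0.005],[0,0,-0.002,0,0,0,0.005],[0,0,-0.002,0,0,0,0.005],[0,0,-0.001,0,0,0,0.005],[0,0,0,0,0,0,0.005]],
])

```text
t: 18.75
tool_pos: [0.5284, 0.0151, 0.1196]
tool_rot: [1.458, 1.122, -1.343]
contact_force: [-2.3, -8.0, -1.8]
opening: 0.0088
```

```bash
python3 -c "
from h import *
M=rel()"
```

```text
t 18.75 op 0.0088 pos [0.5284 0.0151 0.1196] F [-2.3365 -7.9672 -1.7612] yaw y -14.43 pitch 4.36 roll 0.45
tip-H0 [20.3334 37.4548  4.0986] eye-P0 [ 7.8494 -6.1506 13.4304] C-H0 [  1.9046 134.1046  11.3229]
```

Request:
arm_command([
  [[0,-0.001,-0.003,0,0.4,-0.3,0.005],[0,-0.001,-0.003,0,0.4,-0.3,0.005],[0,-0.0005,-0.003,0,0.4,-0.2,0.005]],
])

```text
t: 19.0
tool_pos: [0.5288, 0.021, 0.12]
tool_rot: [1.463, 1.14, -1.341]
contact_force: [-0.9, -8.3, -0.5]
opening: 0.009
```

```bash
python3 -c "
from h import *
M=rel()"
```

```text
t 19.00 op 0.0090 pos [0.5288 0.021  0.12  ] F [-0.885  -8.301  -0.5162] yaw y -14.27 pitch 5.12 roll -0.14
tip-H0 [19.4536 43.4147  3.033 ] eye-P0 [ 6.7293 -0.3787 14.2053] C-H0 [  0.8379 139.9073  11.7297]
```

Request:
arm_command([
  [[0.0015,-0.0004,-0.002,0.3,-0.5,0,0.005],[0.0015,0,-0.0015,0,-0.5,0,0.005],[0.0015,0,-0.001,0,-0.5,0,0.005]],
])

```text
t: 19.25
tool_pos: [0.5305, 0.0214, 0.1162]
tool_rot: [1.438, 1.111, -1.363]
contact_force: [-2.6, -8.9, 0.0]
opening: 0.0094
```

```bash
python3 -c "
from h import *
M=rel()"
```

```text
t 19.25 op 0.0094 pos [0.5305 0.0214 0.1162] F [-2.576  -8.8796  0.0474] yaw y -14.56 pitch 3.04 roll 0.08
tip-H0 [20.5228 43.9074  2.8293] eye-P0 [8.39   0.5297 9.4122] C-H0 [  2.3668 140.7435   7.9423]
```

Request:
arm_command([
  [[0,-0.002,-0.001,0,0,0,0.005],[0,-0.0015,-0.001,0,0,0,0.005]],
])

```text
t: 19.42
tool_pos: [0.5283, 0.0216, 0.1161]
tool_rot: [1.433, 1.105, -1.363]
contact_force: [-1.0, -8.5, -0.4]
opening: 0.0091
```

```bash
python3 -c "
from h import *
M=rel()"
```

```text
t 19.42 op 0.0091 pos [0.5283 0.0216 0.1161] F [-1.0079 -8.5357 -0.3911] yaw y -14.46 pitch 2.66 roll 0.26
tip-H0 [18.5519 43.5998  3.3484] eye-P0 [6.1697 0.229  9.046 ] C-H0 [  0.2021 140.4338   7.7603]
```

Request:
arm_command([
  [[0.0012,-0.0008,-0.0015,0.1,-0.2,-0.2,0.005],[0.0012,-0.0006,-0.0015,0,-0.2,0,0.005]],
])

```text
t: 19.58
tool_pos: [0.5289, 0.0221, 0.1142]
tool_rot: [1.422, 1.096, -1.37]
contact_force: [-0.9, -8.6, -0.7]
opening: 0.009
```

```bash
python3 -c "
from h import *
M=rel()"
```

```text
t 19.58 op 0.0090 pos [0.5289 0.0221 0.1142] F [-0.8924 -8.5701 -0.7042] yaw y -14.46 pitch 1.9 roll 0.33
tip-H0 [18.9059 44.1863  2.8122] eye-P0 [6.5366 0.8825 6.8434] C-H0 [  0.5661 141.0727   5.9238]
```

Request:
arm_command([
  [[0.0012,-0.0007,-0.0015,0.1,-0.2,0,0.005],[0.0012,-0.0007,-0.0015,0,-0.2,0,0.005]],
])

```text
t: 19.75
tool_pos: [0.5292, 0.0226, 0.1122]
tool_rot: [1.413, 1.084, -1.375]
contact_force: [-1.5, -8.3, -0.4]
opening: 0.0089
```

```bash
python3 -c "
from h import *
M=rel()"
```

```text
t 19.75 op 0.0089 pos [0.5292 0.0226 0.1122] F [-1.4908 -8.2788 -0.3976] yaw y -14.48 pitch 1.13 roll 0.55
tip-H0 [19.0728 44.7195  2.1233] eye-P0 [6.7558 1.4677 4.4075] C-H0 [  0.7738 141.648    3.8611]
```

Request:
arm_command([
  [[0.0012,-0.0007,-0.0013,0.1,-0.1,-0.2,0.005],[0.0012,-0.0007,-0.0013,0,-0.1,-0.2,0.005]],
])

```text
t: 19.92
tool_pos: [0.5294, 0.0227, 0.1102]
tool_rot: [1.403, 1.08, -1.383]
contact_force: [-0.8, -9.0, 0.0]
opening: 0.0088
```

Request:
arm_command([
  [[0.0012,-0.0007,-0.0012,0.1,0,-0.2,0.005],[0.0005,-0.0007,-0.001,0,0,-0.1,0.005]],
])

```text
t: 20.08
tool_pos: [0.5294, 0.0224, 0.1089]
tool_rot: [1.397, 1.077, -1.388]
contact_force: [-1.8, -8.5, -0.3]
opening: 0.0092
```

```bash
python3 -c "
from h import *
M=rel()"
```

```text
t 20.08 op 0.0092 pos [0.5294 0.0224 0.1089] F [-1.8176 -8.4762 -0.272 ] yaw y -14.48 pitch 0.17 roll 0.24
tip-H0 [19.3167 44.5904  0.3729] eye-P0 [7.0221 1.3625 0.6713] C-H0 [  1.035  141.5375   0.588 ]
```

Request:
arm_command([
  [[0.0004,-0.0003,0.0,0,0,-0.2,0.005],[0.0002,-0.0003,0.0005,0,0,0,0.005],[0.0002,-0.0003,0.0005,0,0,0,0.005]],
])

```text
t: 20.33
tool_pos: [0.5289, 0.018, 0.1085]
tool_rot: [1.388, 1.073, -1.392]
contact_force: [-1.9, -8.0, 0.2]
opening: 0.009
```

```bash
python3 -c "
from h import *
M=rel()"
```

```text
t 20.33 op 0.0090 pos [0.5289 0.018  0.1085] F [-1.8841 -7.9631  0.1578] yaw y -14.39 pitch -0.31 roll 0.19
tip-H0 [20.1052 40.2479  0.8282] eye-P0 [ 7.6011 -3.013   0.0848] C-H0 [  1.6606 137.1626   0.2366]
```

Request:
arm_command([
  [[0.0002,0,0.0008,0,0,0,0.005],[0.0,0,0.0008,0,0,0,0.005]],
])

```text
t: 20.5
tool_pos: [0.5287, 0.0165, 0.1085]
tool_rot: [1.39, 1.074, -1.392]
contact_force: [-1.0, 1.9, -0.6]
opening: 0.0092
```

Request:
arm_command([
  [[0.0002,0,0.0008,0,0,0,0.005],[0.0,0,0.0008,0,0,0,0.005]],
])

```text
t: 20.67
tool_pos: [0.5287, 0.0165, 0.1085]
tool_rot: [1.393, 1.077, -1.389]
contact_force: [0.5, 1.0, -1.4]
opening: 0.0092
```

```bash
python3 -c "
from h import *
M=rel()"
```

```text
t 20.67 op 0.0092 pos [0.5287 0.0165 0.1085] F [ 0.5497  0.9698 -1.3935] yaw y -14.38 pitch -0.02 roll 0.2
tip-H0 [20.2431 38.7843  0.3029] eye-P0 [ 7.733  -4.4753  0.2069] C-H0 [  1.7939 135.6998   0.2143]
```

The load has gone over to the post: force on the tool fell from 8 N to about 1 N, with the eye at neck height. I'll open the gripper a little and retreat upward.

Request:
arm_command([
  [[0,0,0,0,0,0,0.015],[0,0,0,0,0,0,0.02],[0,0,0,0,0,0,0.025],[0,0,0,0,0,0,0.03],[0,0,0,0,0,0,0.03],[0,0,0,0,0,0,0.03],[-0.003,0,0,0,0,0,0.03],[-0.006,0,0,0,0,0,0.03],[-0.015,0,0,0,0,0,0.03],[-0.025,0,0,0,0,0,0.03],[-0.03,0,0,0,0,0,0.03],[-0.03,0,0,0,0,0,0.03],[-0.02,0,0,0,0,0,0.03],[-0.01,0,0,0,0,0,0.03]],
])

```text
t: 21.83
tool_pos: [0.5266, 0.0185, 0.2525]
tool_rot: [1.394, 1.084, -1.39]
contact_force: [0.7, -0.4, 0.1]
opening: 0.0298
```

Request:
arm_command([
  [[0,-0.01,0.01,0,0,0,0.03],[0,-0.02,0.02,0,0,0,0.03],[0,-0.03,0.03,0,0,0,0.03],[0,-0.03,0.03,0,0,0,0.03],[0,-0.03,0.03,0,0,0,0.03],[0,-0.02,0.03,0,0,0,0.03],[0,-0.0,0.03,0,0,0,0.03],[0,-0.0,0.03,0,0,0,0.03],[0,-0.0,0.03,0,0,0,0.03],[0,-0.0,0.03,0,0,0,0.03],[0,0,0.01,0,0,0,0.03],[0,0,0,0,0,0,0.03]],
])

```text
t: 22.83
tool_pos: [0.3165, -0.2249, 0.2552]
tool_rot: [1.394, 1.074, -1.377]
contact_force: [0.2, -0.0, 0.9]
opening: 0.0301
```

```bash
python3 - <<'E'
from h import *
M=rel()
t=avg("top",3);s=avg("scene",3)
z=lambda im,x,y:cv2.resize(im[y:y+75,x:x+100],None,fx=4,fy=4,interpolation=cv2.INTER_CUBIC)
cv2.imwrite("pics/end.png",np.hstack([z(t,285,155),z(s,265,165)]))
for c in("top","scene"):
    for n in("hook_tip","spring_eye"):
        q={"hook_tip":H0,"spring_eye":P0}[n]
        print(c,n,[(np.array([(w(c,d["at"])-q)@e for e in(EX,EY,EZ)])*1000,round(d["conf"],2)) for d in mark_of(c,n)[:3]])
E
```

```text
t 22.83 op 0.0301 pos [ 0.3165 -0.2249  0.2552] F [ 0.1701 -0.0015  0.9298] yaw y -14.03 pitch 0.14 roll 0.74
tip-H0 [-123.3253 -248.3155  146.8897] eye-P0 [-136.6189 -291.6944  146.9597] C-H0 [-142.3833 -151.5178  146.8926]
top hook_tip [(array([18.6067,  8.0868,  2.6519]), 0.5), (array([ 128.7131,  382.6532, -113.5712]), 0.15)]
top spring_eye [(array([ 5.4856, -5.5415, -0.6209]), 0.54)]
scene hook_tip []
scene spring_eye [(array([ 7.5989, -5.9417,  2.2624]), 0.47)]
```

View pics/end.png

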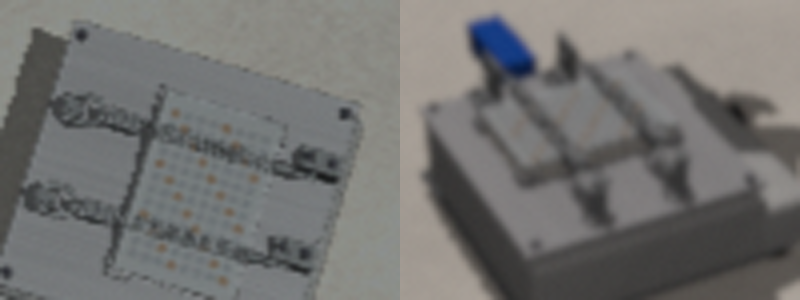

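The final picture shows both springs lying parallel across the lid. The new one runs from the empty tab (≈(290, 250) in the left crop) to the post (≈(40, 195)). I'll hand in.

```bash
python3 -c "
from h import *
print(finish_job())"
```

```text
the job is handed in; nothing more can be done
None
```

The loose spring is fitted across the lid beside the other one. The hook went through the hole in the empty tab and the eye is round the neck of the matching post. I then opened the gripper and moved the arm clear before handing in, at about 23 s of the 64 s allowed. `finish_job` gives no verdict.

**Force:** the pull on the tool rose from about 2 N to about 9 N as the spring was drawn out. It dropped to about 1 N when the post took the load. From the arm's positions I put the final stretch at about 30 mm and the peak at about 37 mm. The stretch joint itself cannot be read.

**Position:** the last network marks agree with the arm's readings.
- **Eye:** 8 to 10 mm from my estimate of the post's middle position, and at neck height.
- **Hook tip:** about (19, 8, 3) mm from my estimate of the hole's middle position.

**Uncertain:**
- **Hook tip seen once:** the scene camera did not find it, so its place rests on one top-camera mark plus what I felt.
- **Platform offset:** images gave about 5 mm in the shaker's x, touch about 7 mm. I aimed for about 6 mm, and the eye went over the head without touching.
- **Other bench things:** I did not re-measure these at the end. The blue box looks in place in the last crop, but the cup, jar and screwdriver were outside it.

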